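# Scrape the hung-up punchings down the scrap chute

## Robot

A 6-joint arm with a two-finger parallel gripper is mounted at the origin on a cart in front of the work surface, level with it; the furniture and walls round the work are solid. World frame = base frame: x ahead of the robot, y to its left, z up, the work surface at z = 0. Lengths are in m, angles in rad, forces in N, time in s.
With the tool pointing down it reaches from about 0.3 to 0.775 m from the base axis. Payload 14.6 kg.
Tool frame: the origin (TCP) lies at the very end of the fingers, on their centre line; the grasp point (between the pads) lies 19 mm behind it; y points along the fingers, x is the direction in which the jaws open and shut, and the axes are right-handed (so a half turn about y gives the same grasp; the last joint's range is limited). The gripper opens to 94 mm and grips with 3 to 60 N. Pads are 16 mm wide; open, the fingers measure 119 mm over their backs; the gripper's body (75 mm by 177 mm) begins 78 mm behind the grasp point.
Start: joints at [1.23, 0.3, 1.521, -0, 1.321, -0.067], TCP at [0.149, 0.53, 0.205] pointing down, gripper open.
Joint ranges: [-3.03, 3.03], [-0.79, 2.21], [0.23, 2.52], [-1.04, 4.18], [0, 3.07], [-2.55, 2.55]. Speed limits (rad/s): [2.22, 2.22, 2.57, 3.14, 3.14, 3.14].

## Interface

Orientations are given as [roll, pitch, yaw] about the fixed x, y, z axes, in that order (R = Rz(yaw) Ry(pitch) Rx(roll)).
In Python, from station import * gives the robot as it stands.
- The arm moves only by the tool send_rows, never from a script. Its argument "series" is text: rows parted by semicolons, each of 7 numbers parted by spaces: the turn, a rotation vector about the tool's x, y, z in units of 5 degrees (1.0 is 5 degrees), then the shift along the tool's x, y, z in cm, then the opening, from -1 (shut) to 1 (fully open). A call has exactly 10 rows; each row is the pose to reach, as a shift and turn from the pose commanded when the call began, along the tool's axes at that moment; what a row does not reach only later rows make up. A row lasts 1/12 s, in which the tool goes at most 41.7 mm and 7.16 degrees, less where a joint would pass 70% of its speed; a pose out of reach is approached as far as the arm can. A call with a gripper value outside its range is refused whole. The fingers move at their own pace and stop on an object; "newtons" is the grip in N (left out, the last holds). Time passes only in rows, so rows that repeat a pose let the fingers close, or fill a call up. It gives the time, the measured TCP pose, the force and the opening at its end, in the units of the state.
- get_obs(): the state, without advancing time (a new reading comes with each control period).
- camera(name): name is "side" or "top"; returns the picture (384x512x3 uint8, red, green, blue); there is no depth.
- camera_info(name): a dict with "K" (3x3 intrinsics, pixels), "R" (3x3) and "t" (3): a world point X has camera coordinates R X + t. Camera axes: x right, y down, z forward; pixel columns grow to the right and rows downward; lengths in m; the calibration is good to about 2 mm. A picture is of the moment at which its call begins. camera_info takes no time and is no camera call.
- hand_in(): hands the job in, once; it reports no verdict.
The state is a dict: "time_s": time; "qpos": joint angles; "joint_vel": joint speeds; "tau": joint torques, N m; "ee_pos": TCP position; "eef_rot": TCP orientation; "force": force on the tool from outside, world axes, zero at the start; "moment": the same for the moment, N m; "grip_width": finger opening in m.
Only numpy, scipy, OpenCV 4.12 (cv2) and the standard library are available. Lean on these libraries where they do the work, as an engineer would, in place of code of your own. Each camera call takes 0.05 s, during which the arm holds its last target. There are 200 camera calls.

## Task

Five flat punchings have hung up on the sloping scrap chute. Take the scraper from its rest, set its blade on the chute floor above them, and wipe them all down over the lip into the catch pan, keeping the blade pressed lightly on the floor right down to the lip, without digging in and without pushing the punchings with the fingers. Then put the scraper back level on the narrow bar of its rest, as it stood, and leave the pan and the other things where they are.

Things in the scene. Friction and masses are not known exactly. Their poses are not given: they have to be found in the camera images.
- slug_1: flat aluminium punching, round disc 24 mm across, 4 mm thick, 14 g, lying on the chute; origin at the centre of its underside
- slug_2: flat aluminium punching, oblong 16 x 34 mm, 4 mm thick, 14 g, lying on the chute; origin at the centre of its underside
- slug_3: flat aluminium punching, round disc 20 mm across, 4 mm thick, 14 g, lying on the chute; origin at the centre of its underside
- slug_4: flat aluminium punching, square 22 x 22 mm, 4 mm thick, 14 g, lying on the chute; origin at the centre of its underside
- slug_5: flat aluminium punching, oblong 30 x 14 mm, 4 mm thick, 14 g, lying on the chute; origin at the centre of its underside
- scraper: hand scraper, 0.25 kg: grey plastic block, steel blade on its front, upright grip fin. Origin mid-length at the height of the blade's edge; x away from the blade, y along it, z up. Blade: x -16 to -12 mm, 88 mm long, edge at z 0. Block: x -12 to 16, 84 mm long, flat underside at z 12, top at z 30. Fin: x -7 to 11, 60 mm long, z 30 to 74. Centre of mass near x 1 mm
- scraper_grip (a point): the point to grip on the scraper's fin, mid-thickness, 55 mm above the blade's edge
- scraper_edge (a point): middle of the blade's lower edge
- rest: the scraper's rest, fixed on the worktop: a foot plate and, on a thin web, a steel bar 14 mm wide (x), 76 mm long (y), its top 70 mm above the worktop. Origin under the bar, on the worktop. The scraper stands with its block's flat underside on the bar, the blade hanging free beside it
- rest_bar (a point): middle of the top of the rest's bar
- chute: scrap chute fixed on the worktop: a steel trough clamped between two cheeks. Origin on the worktop under the trough's pivot; z up, x level and up the chute, -x towards lip and pan, y across. The slugs start with centres from 40 mm below to 40 mm above the pivot
- chute_pivot (a point): middle of the trough's pivot line, on the trough floor, 75 mm above the worktop. The trough is 180 mm long (90 mm each way), 100 mm wide inside, side walls 16 mm high, both ends open. The floor falls to the lip at a slope clamped anywhere from 0.12 to 0.30 rad; the slope is not reported: feel it with the blade or see it
- pan: loose open aluminium catch pan under the lip, 110 x 130 mm (x, y), 36 mm high, walls and floor 3 mm, 0.5 kg; origin at the centre of its underside
- oil_bottle: bystander: small white bottle with red nozzle, 38 mm across, 118 mm high; origin at the centre of its underside
- sample_jar: bystander: white screw jar, 54 mm across, 67 mm high; origin at the centre of its underside
- tally_counter: bystander: round grey hand counter, 52 x 50 x 23 mm; origin at the centre of its underside

How it is judged:
By the outcome, as a careful person would: the job done as asked, in the order asked, and still so for the second after the job is handed in, with the robot touching nothing.
It also fails if it takes over 58 s, if anything falls off the work surface, if the arm or the gripper's body presses on something with over 40 N, if the wrist force passes 120 N, or if a joint passes its speed limit or range.

## Working session

There is one attempt and no reset: what is moved stays moved. The work goes in short steps, Python scripts to look and compute and a tool call to move; the robot and the scene stay as the last step left them, time stands still between calls to the robot, and variables do not carry over. Pictures are saved under pics/ and viewed, on a budget of 10 in all, crops included, one or two more only if the job needs it, and the job is handed in when it is done.

Besides the shell and the picture viewer there is one more tool, called after "Emit:" as name(argument=value, ...) on one line, values as JSON. send_rows: Moves the arm, as the interface text tells. Its arguments: {"type":"object","properties":{"series":{"type":"string"},"newtons":{"type":"number"}},"required":["series"]}

```bash
mkdir -p pics; ls; python3 - <<'E'
from station import *
import cv2
o=get_obs();print(o['time_s'],o['ee_pos'],o['eef_rot'],o['force'],o['grip_width'])
for n in("side","top"):
    cv2.imwrite(f'pics/{n}0.png',camera(n)[:,:,::-1]);c=camera_info(n);print(n,c['K'].tolist(),c['R'].round(4).tolist(),c['t'].round(4).tolist())
E
```

```text
pics
0.0 [0.14861443 0.52926246 0.20489116] [-1.57074639e+00  1.16370813e-03  1.29703814e+00] [-0.25908573  0.33029177 -0.04278289] 0.09346413151468756
side [[397.7951539076947, 0.0, 260.2830768143111], [0.0, 397.7951539076947, 196.95671581640056], [0.0, 0.0, 1.0]] [[-0.9728, -0.2314, -0.0082], [-0.1419, 0.6238, -0.7686], [0.183, -0.7466, -0.6397]] [0.5783, 0.0972, 1.1388]
top [[415.712902122217, 0.0, 254.03709395892406], [0.0, 415.712902122217, 187.8392955486308], [0.0, 0.0, 1.0]] [[0.0153, -0.9998, 0.0139], [-0.9958, -0.0165, -0.0895], [0.0897, -0.0125, -0.9959]] [0.1011, 0.5816, 1.3255]
```

View pics/side0.png

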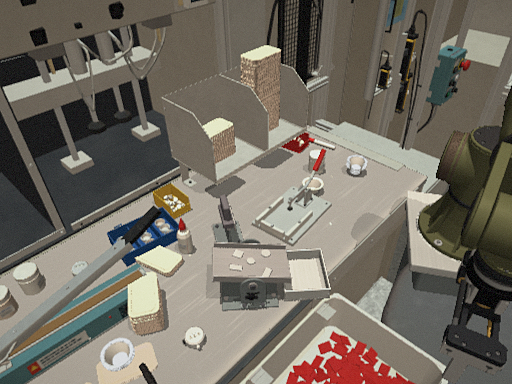

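View pics/top0.png

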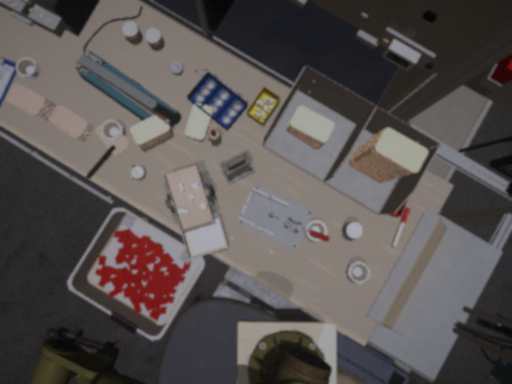

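The side view shows the chute at about (250,270), the pan at (310,275) and the scraper on its rest at (230,215). In the top view the chute is at (190,195), the pan at (207,237) and the scraper at (237,165). Next I'll enlarge both.

```bash
python3 - <<'E'
import cv2
a=cv2.imread('pics/side0.png')[185:315,175:345];cv2.imwrite('pics/s1.png',cv2.resize(a,None,fx=4.6,fy=4.6,interpolation=cv2.INTER_CUBIC))
a=cv2.imread('pics/top0.png')[140:260,150:270];cv2.imwrite('pics/t1.png',cv2.resize(a,None,fx=5,fy=5,interpolation=cv2.INTER_CUBIC))
E
```

```text
(no output)
```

View pics/s1.png

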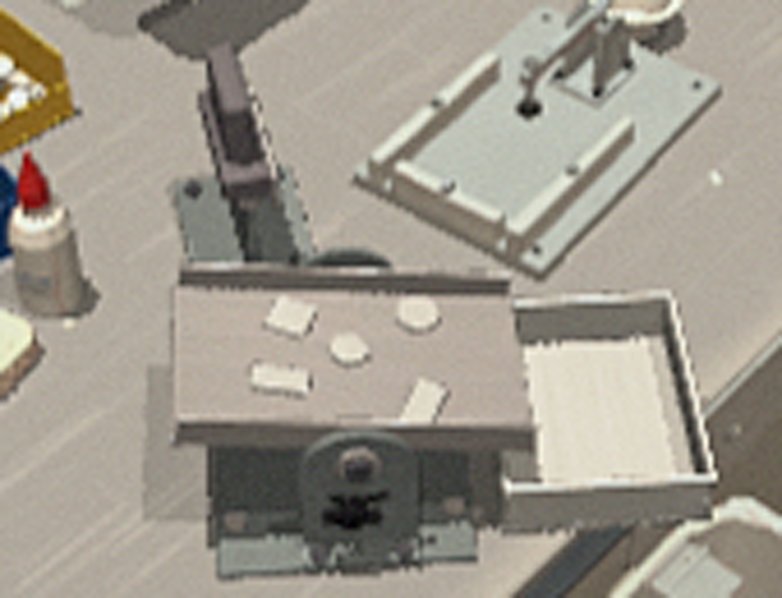

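View pics/t1.png

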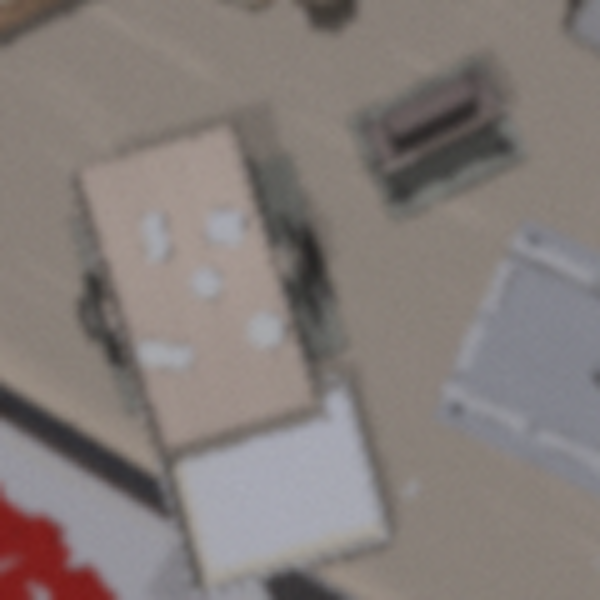

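The side crop shows the trough sloping down to the right into the pan, with all five slugs between crop x 250 and 440. The scraper is at about (235,110). The top crop shows the trough corners at (78,172), (237,125), (322,410) and (165,450), and the fin at about (435,120). I'll fit the poses now.

```bash
cat > h.py <<'E'
import numpy as np, cv2
from station import *
from scipy.spatial.transform import Rotation as Ro
from scipy.optimize import least_squares
CI={n:camera_info(n) for n in("side","top")}
def proj(n,X):
    c=CI[n];p=(np.asarray(c['R'])@np.atleast_2d(X).T).T+np.ravel(c['t']);p=p@np.asarray(c['K']).T
    return p[:,:2]/p[:,2:]
def chute(P,s,l,n):
    x,y,w,th=P[:4];s,l,n=np.broadcast_arrays(*map(np.asarray,(s,l,n)))
    X=s*np.cos(th)-n*np.sin(th);Z=.075+s*np.sin(th)+n*np.cos(th)
    return np.stack([x+X*np.cos(w)-l*np.sin(w),y+X*np.sin(w)+l*np.cos(w),Z],-1)
def cs(p): return np.array(p,float)/4.6+[175,185]-.4
def ct(p): return np.array(p,float)/5+[150,140]-.4
def body(P,pts):  # x,y,z0,yaw
    x,y,z,w=P;pts=np.atleast_2d(pts)
    return Ro.from_euler('z',w).apply(pts)+[x,y,z]
def box(x0,x1,y0,y1,z0,z1): return np.array([[a,b,c] for c in(z0,z1) for a,b in((x0,y0),(x1,y0),(x1,y1),(x0,y1))])
E
python3 - <<'E'
from h import *
W=.002
so=[(182,267),(510,283),(180,290),(512,293),(175,427),(533,430)]
sl=[(.09,-.05,.016),(-.09,-.05,.016),(.09,-.05,0),(-.09,-.05,0),(.09,.05,.016),(-.09,.05,.016)]
to=[(78,172),(237,125),(322,410),(165,450)]
tl=[(.09,.05+W,.016),(.09,-.05-W,.016),(-.09,-.05-W,.016),(-.09,.05+W,.016)]
S,T=np.array(sl),np.array(tl)
f=lambda P:np.r_[(proj("side",chute(P,*S.T))-cs(so)).ravel(),(proj("top",chute(P,*T.T))-ct(to)).ravel()]
r=least_squares(f,[.45,.3,.3,.2]);print('chute',r.x.round(4));print(f(r.x).reshape(-1,2).round(1).tolist())
np.save('c.npy',r.x)
# plane intersect of slugs
def ray(n,p,z):
    c=CI[n];R=np.array(c['R']);C=-R.T@np.ravel(c['t']);d=R.T@np.linalg.inv(c['K'])@[*p,1];return C+d*(z-C[2])/d[2]
print('fin top centre', ray("top",ct((435,118)),.132), ray("top",ct((395,140)),.132),ray("top",ct((478,98)),.132))
a=cv2.imread('pics/side0.png')[195:245,205:255];b=cv2.imread('pics/top0.png')[145:190,215:260]
cv2.imwrite('pics/sc.png',np.hstack([cv2.resize(a,(400,400),interpolation=cv2.INTER_CUBIC),cv2.resize(b,(400,400),interpolation=cv2.INTER_CUBIC)]))
E
```

```text
chute [0.5423 0.3148 0.3007 0.1162]
[[-0.3, -0.2], [0.8, -1.8], [-0.1, -0.7], [-0.6, 0.4], [0.2, -2.8], [0.9, -2.1], [-2.0, 0.2], [-1.0, 0.2], [-1.6, -0.8], [-2.7, 0.7]]
fin top centre [0.64380599 0.16528083 0.132     ] [0.63005514 0.18903322 0.132     ] [0.65640596 0.13964383 0.132     ]
```

View pics/sc.png

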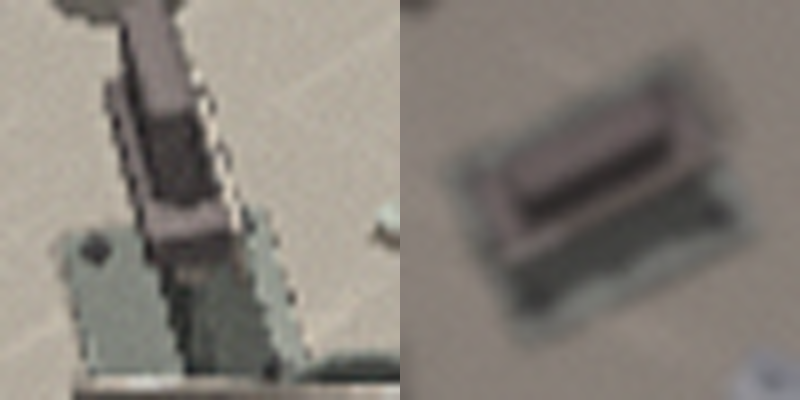

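The white stripe on the scraper's right side in the side view is the steel blade, so the blade faces the robot (-x). I'll fit the scraper and overlay both models to check them.

```bash
python3 - <<'E'
from h import *
so=np.array([(145,112),(188,105),(162,200),(215,205),(155,240),(235,230),(110,85)])/8+[205,195]-.4
sl=np.array([(11,30,74),(-7,30,74),(11,30,30),(-7,30,30),(16,42,30),(-12,42,30),(16,-42,30)])/1e3
to=np.array([(125,220),(275,155),(120,190),(270,125),(108,262),(310,155),(75,180),(255,65)])/8.89+[215,145]-.4
tl=np.array([(-7,30,30),(-7,-30,30),(-7,30,74),(-7,-30,74),(-12,42,30),(-12,-42,30),(16,42,30),(16,-42,30)])/1e3
B=lambda P,l:body([P[0],P[1],.058,P[2]],l)
f=lambda P:np.r_[(proj("side",B(P,sl))-so).ravel(),(proj("top",B(P,tl))-to).ravel()]
r=least_squares(f,[.64,.165,.5],loss='soft_l1');print('scr',r.x.round(4));print(f(r.x).reshape(-1,2).round(1).tolist());np.save('s.npy',r.x)
C=np.load('c.npy')
k=5
im=cv2.resize(cv2.imread('pics/side0.png')[190:305,205:305],None,fx=5.2,fy=5.2,interpolation=cv2.INTER_CUBIC)
im2=cv2.resize(cv2.imread('pics/side0.png')[190:305,195:330],None,fx=5.2,fy=5.2,interpolation=cv2.INTER_CUBIC)
def L(im,n,o,k,X,col):
    p=(proj(n,X)+.5-np.array(o))*k
    cv2.polylines(im,[np.int32(p*16)],True,col,1,cv2.LINE_AA,4)
o=(195,190)
for n,col in((0,(0,0,255)),(.016,(255,0,0))):
    L(im2,"side",o,5.2,chute(C,[.09,-.09,-.09,.09],[-.05,-.05,.05,.05],n),col)
for b in(box(-.007,.011,-.03,.03,.03,.074),box(-.012,.016,-.042,.042,.012,.03),box(-.016,-.012,-.044,.044,0,.03)):
    X=B(r.x,b);L(im2,"side",o,5.2,X[:4],(0,200,0));L(im2,"side",o,5.2,X[4:],(0,255,255))
cv2.imwrite('pics/ov.png',im2)
E
```

```text
scr [0.6485 0.169  0.5018]
[[0.4, -0.2], [1.9, -0.5], [-0.6, 1.3], [-0.5, -0.6], [-0.6, -0.3], [-0.2, -1.0], [-1.0, -1.1], [-0.4, 0.9], [-0.1, -0.7], [-0.5, 2.3], [0.3, 0.4], [-1.1, -0.7], [0.1, -1.1], [-1.6, 0.7], [2.1, 1.2]]
```

View pics/ov.png

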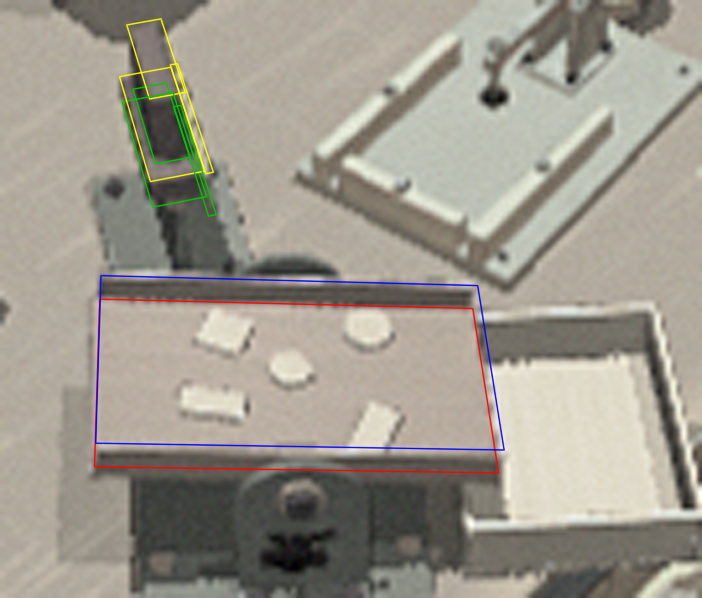

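```bash
python3 - <<'E'
from h import *
so=np.array([(102,276),(475,291),(98,299),(474,306),(97,450),(498,453)])/5.2+[195,190]-.5
S=np.array([(.09,-.05,.016),(-.09,-.05,.016),(.09,-.05,0),(-.09,-.05,0),(.09,.05,.016),(-.09,.05,.016)])
to=ct([(78,172),(237,125),(322,410),(165,450)])
T=np.array([(.09,.05,.016),(.09,-.05,.016),(-.09,-.05,.016),(-.09,.05,.016)])+[0,0,0]
T[:,1]*=1.03
f=lambda P:np.r_[(proj("side",chute(P,*S.T))+P[4:6]-so).ravel(),(proj("top",chute(P,*T.T))+P[6:8]-to).ravel(),P[4:8]/1.]
for bias in(1,0):
    g=f if bias else (lambda P:f(np.r_[P[:4],0,0,0,0]))
    r=least_squares(g,[.54,.31,.3,.15,0,0,0,0],loss='soft_l1');print(r.x.round(4));print(g(r.x).reshape(-1,2).round(1).tolist())
    if bias: np.save('c.npy',r.x[:4])
o=get_obs();s=np.load('s.npy')
R=Ro.from_euler('xyz',o['eef_rot']).as_matrix();print(R.round(3))
E
```

```text
[ 0.5427  0.313   0.302   0.1207 -0.0877  0.9159  0.999   0.0061]
[[-0.3, 0.1], [0.3, -0.7], [0.2, 0.2], [-0.5, 0.8], [-0.3, -1.2], [1.0, -0.3], [-0.3, 0.1], [0.3, 0.1], [-0.1, -0.9], [-0.9, 0.6], [-0.1, 0.9], [1.0, 0.0]]
[0.5426 0.3137 0.2982 0.114  0.     0.     0.     0.    ]
[[-0.3, -0.5], [0.4, -1.5], [0.3, -0.4], [-0.3, 0.0], [-0.4, -1.8], [1.0, -1.0], [-1.4, -0.0], [-0.8, 0.1], [-1.4, -0.8], [-2.3, 0.6], [0.0, 0.0], [0.0, 0.0]]
[[ 0.27  -0.    -0.963]
 [ 0.963 -0.001  0.27 ]
 [-0.001 -1.     0.   ]]
```

```bash
cat >> h.py <<'E'
def ray(n,p,z):
    c=CI[n];R=np.array(c['R']);C=-R.T@np.ravel(c['t']);d=R.T@np.linalg.inv(c['K'])@[*p,1];return C+d*(z-C[2])/d[2]
def rel(pos,R):
    "numbers for a send_rows row from the measured pose to world pos, R"
    o=get_obs();R0=Ro.from_euler('xyz',o['eef_rot'])
    return np.r_[np.rad2deg((R0.inv()*R).as_rotvec())/5,R0.inv().apply(np.array(pos)-o['ee_pos'])*100].round(3)
def tool(yaw,tilt=0):  # tool for scraper of given yaw; tilt: scraper x rising
    a=Ro.from_euler('ZY',[yaw,-tilt])  # scraper frame
    return a*Ro.from_matrix(np.array([[1,0,0],[0,0,1],[0,-1,0]]).T) # cols: x->x, y->-z, z->y
E
python3 - <<'E'
from h import *
print(tool(.5).as_matrix().round(2))
for p in[(265,150),(310,65)]:
    for z in(0,.1,.2):print('top',p,z,ray('top',p,z).round(3), proj('side',ray('top',p,z)).round(0))
print(ray('side',(190,185),0),proj('side',[[.6503,.17,.113]]))
R=tool(.502)
print(rel([.6503,.17,.2],R),rel([.6503,.17,.094],R))
E
```

```text
[[ 0.88  0.    0.48]
 [ 0.48  0.   -0.88]
 [ 0.    1.    0.  ]]
top (265, 150) 0 [0.71  0.075 0.   ] [[218. 211.]]
top (265, 150) 0.1 [0.691 0.079 0.1  ] [[221. 187.]]
top (265, 150) 0.2 [0.673 0.083 0.2  ] [[224. 160.]]
top (310, 65) 0 [ 1.006 -0.074  0.   ] [[150. 170.]]
top (310, 65) 0.1 [ 0.966 -0.06   0.1  ] [[153. 150.]]
top (310, 65) 0.2 [ 0.926 -0.045  0.2  ] [[157. 126.]]
[ 0.83967511 -0.02807552  0.        ] [[224.74277205 206.00953808]]
[-3.3190e+01  1.8000e-02  1.3934e+01 -2.1025e+01  5.1200e-01 -5.8012e+01] [-3.3190e+01  1.8000e-02  1.3934e+01 -2.1014e+01  1.1112e+01 -5.8012e+01]
```

```bash
sed -i 's/\[0,-1,0\]\]).T)/[0,-1,0]]))/' h.py; python3 - <<'E'
from h import *
a=cv2.imread('pics/side0.png')[40:240,150:340];b=cv2.imread('pics/top0.png')[50:220,220:450]
h=500
cv2.imwrite('pics/sh.png',cv2.resize(np.hstack([cv2.resize(a,(380,400)),cv2.resize(b,(420,400))]),(800,400)))
print(tool(.5).as_matrix().round(2))
R=tool(.502)
print(rel([.6503,.17,.2],R),rel([.6503,.17,.094],R))
E
```

```text
[[ 0.88  0.   -0.48]
 [ 0.48  0.    0.88]
 [ 0.   -1.    0.  ]]
[ 4.0000e-03  9.1100e+00 -1.2000e-02 -2.1025e+01  5.1200e-01 -5.8012e+01] [ 4.0000e-03  9.1100e+00 -1.2000e-02 -2.1014e+01  1.1112e+01 -5.8012e+01]
```

View pics/sh.png

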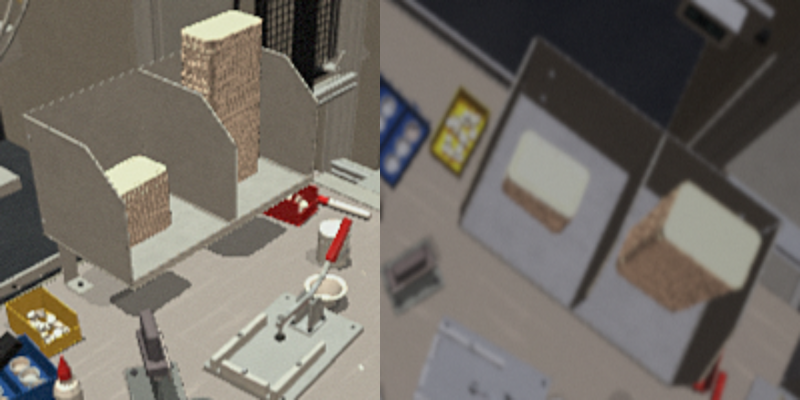

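The shelf is a raised rack. Its front corner is about 100 mm to the side of the grip point, so the gripper clears it. I'll move above the scraper.

Emit:
send_rows(series="0 9.11 0 -21.0 0 -58 0.2;0 9.11 0 -21.0 0 -58 0.2;0 9.11 0 -21.0 0 -58 0.2;0 9.11 0 -21.0 0 -58 0.2;0 9.11 0 -21.0 0 -58 0.2;0 9.11 0 -21.0 0 -58 0.2;0 9.11 0 -21.0 0 -58 0.2;0 9.11 0 -21.0 0 -58 0.2;0 9.11 0 -21.0 0 -58 0.2;0 9.11 0 -21.0 0 -58 0.2", newtons=30)

```text
time_s: 0.93
ee_pos: [0.4889, 0.2853, 0.2053]
eef_rot: [-1.571, 0.0, 0.502]
force: [-0.2, 0.9, -0.2]
grip_width: 0.0564
```

```bash
python3 - <<'E'
from h import *
R=tool(.502);print(get_obs()['eef_rot'],rel([.6503,.17,.2],R))
E
```

```text
[-1.57077027e+00  3.79147127e-04  5.01904177e-01] [-0.0000e+00 -1.0000e-03 -4.0000e-03  8.6020e+00  5.2200e-01 -1.7878e+01]
```

Emit:
send_rows(series="0 0 0 1.7 0 -3.6 0.2;0 0 0 3.4 0 -7.2 0.2;0 0 0 5.1 0 -10.7 0.2;0 0 0 6.9 0 -14.3 0.2;0 0 0 8.6 0 -17.9 0.2;0 0 0 8.6 2 -17.9 0.2;0 0 0 8.6 4 -17.9 0.2;0 0 0 8.6 5.2 -17.9 0.2;0 0 0 8.6 5.2 -17.9 0.2;0 0 0 8.6 5.2 -17.9 0.2")

```text
time_s: 1.77
ee_pos: [0.6488, 0.1718, 0.1534]
eef_rot: [-1.571, 0.001, 0.502]
force: [-0.4, -0.4, -0.5]
grip_width: 0.057
```

```bash
python3 - <<'E'
from h import *
R=tool(.502);print(rel([.6503,.17,.094],R))
a=camera('side')[150:250,180:280,::-1];b=camera('top')[110:210,190:290,::-1]
cv2.imwrite('pics/g1.png',cv2.resize(np.hstack([a,b]),(800,400),interpolation=cv2.INTER_CUBIC))
E
```

```text
[-3.000e-03  6.000e-03 -1.000e-02  5.400e-02  5.944e+00 -2.310e-01]
```

View pics/g1.png

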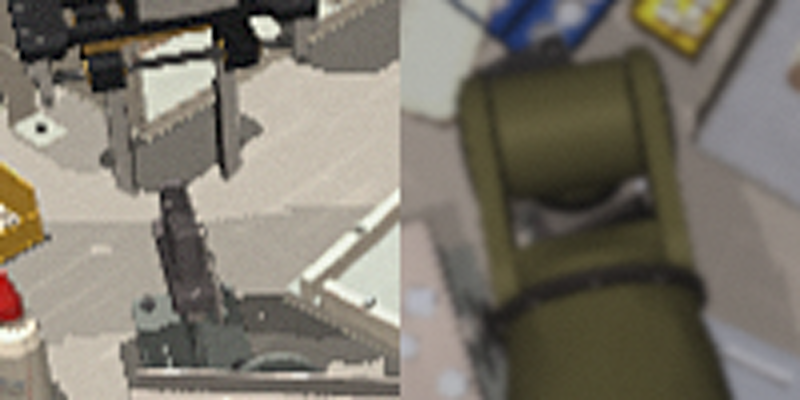

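The open fingers straddle the fin, at crop (125,185) and (230,180) with the fin at 175. I'll descend and grip.

Emit:
send_rows(series="0 0 0 0 2 -0.2 0.2;0 0 0 0 4 -0.2 0.2;0 0 0 0 5.5 -0.2 0.2;0 0 0 0 5.9 -0.2 0.2;0 0 0 0 5.9 -0.2 0.2;0 0 0 0 5.9 -0.2 -0.3;0 0 0 0 5.9 -0.2 -1;0 0 0 0 5.9 -0.2 -1;0 0 0 0 5.9 -0.2 -1;0 0 0 0 5.9 -0.2 -1", newtons=30)

```text
time_s: 2.7
ee_pos: [0.6502, 0.1698, 0.095]
eef_rot: [-1.571, -0.001, 0.502]
force: [0.1, 0.3, -0.5]
grip_width: 0.0265
```

```bash
python3 - <<'E'
from h import *
o=get_obs();print(o)
E
```

```text
{'time_s': 2.7, 'qpos': array([ 2.00936847e-01,  6.68318440e-01,  1.24412416e+00, -1.94372349e-05,
        1.22833659e+00, -3.01075794e-01]), 'joint_vel': array([-0.00074749,  0.00460382,  0.00338279,  0.00108028, -0.00351837,
       -0.00104325]), 'tau': array([ 1.80856063e-02, -7.16697693e+01, -3.41016698e+01,  6.29846239e-02,
        4.27216385e-02,  2.55145160e-04]), 'ee_pos': array([0.65021156, 0.16978516, 0.09503876]), 'eef_rot': array([-1.57105505e+00, -7.71437873e-04,  5.02019260e-01]), 'force': array([ 0.09004337,  0.32324388, -0.45648949]), 'moment': array([-0.05495712, -0.01955778,  0.02593538]), 'grip_width': 0.026494056720384983}
```

Emit:
send_rows(series="0 0 0 0 0 0 -1;0 0 0 0 0 0 -1;0 0 0 0 0 0 -1;0 0 0 0 0 0 -1;0 0 0 0 0 0 -1;0 0 0 0 0 0 -1;0 0 0 0 0 0 -1;0 0 0 0 0 0 -1;0 0 0 0 0 0 -1;0 0 0 0 0 0 -1")

```text
time_s: 3.53
ee_pos: [0.6501, 0.1698, 0.0947]
eef_rot: [-1.571, -0.0, 0.502]
force: [-0.2, 0.1, 5.6]
grip_width: 0.0177
```

```bash
python3 - <<'E'
from h import *
o=get_obs();print(o['ee_pos'],o['eef_rot'],o['moment'])
a=camera('side')[170:250,190:290,::-1]
cv2.imwrite('pics/g2.png',cv2.resize(a,(800,640)[:2],interpolation=cv2.INTER_CUBIC)[:600])
E
```

```text
[0.65012543 0.16977373 0.09471473] [-1.57091162e+00 -3.67932944e-04  5.02040516e-01] [0.04713991 0.21888594 0.01257276]
```

```bash
cat >> h.py <<'E'
OFF=np.array([.016,0,.0367])
def wipe(s,l=0,n=0,th=None,C=None):
    C=np.load('c.npy') if C is None else C; th=C[3] if th is None else th
    R=tool(C[2],th); E=chute(np.r_[C[:3],th],s,l,n)
    return E+Ro.from_euler('ZY',[C[2],-th]).apply(OFF),R
E
python3 - <<'E'
from h import *
p,R=wipe(.072,0,.05);print(p,rel(p,R))
p,R=wipe(.072,0,.006);print(p,rel(p,R))
E
```

```text
[0.61618973 0.33588177 0.17166135] [-0.137  2.29  -1.373  5.022 -7.694 16.195]
[0.6212459  0.33745681 0.12798121] [-0.137  2.29  -1.373  5.539 -3.326 16.091]
```

Emit:
send_rows(series="0 0 0 0 -1 0 -1;0 0 0 0 -3 0 -1;0 0 0 0 -5.5 0 -1;0 0 0 0 -7.7 1 -1;0 0.5 -0.3 1 -7.7 4 -1;0 1 -0.6 2 -7.7 7 -1;0 1.5 -0.9 3 -7.7 10 -1;0 2 -1.2 4.2 -7.7 13.5 -1;-0.14 2.29 -1.37 5.02 -7.7 16.2 -1;-0.14 2.29 -1.37 5.02 -7.7 16.2 -1")

```text
time_s: 4.42
ee_pos: [0.6136, 0.3408, 0.1711]
eef_rot: [-1.571, -0.12, 0.305]
force: [-0.4, 1.0, -2.8]
grip_width: 0.0178
```

```bash
python3 - <<'E'
from h import *
o=get_obs();print(o['grip_width'],o['force'],o['moment'])
p,R=wipe(.072,0,.006);print(p,rel(p,R))
E
```

```text
0.017844882062196043 [-0.43358181  0.9861188  -2.84112291] [-0.13671159  0.1846777  -0.02286459]
[0.6212459  0.33745681 0.12798121] [-0.006  0.033 -0.012  0.109  4.351 -0.546]
```

Emit:
send_rows(series="0 0 0 0 1 0 -1;0 0 0 0 2 0 -1;0 0 0 0 3 0 -1;0 0 0 0 3.6 0 -1;0 0 0 0 4 0 -1;0 0 0 0 4 0 -1;0 0 0 0 4 0 -1;0 0 0 0 4 0 -1;0 0 0 0 4 0 -1;0 0 0 0 4 0 -1")

```text
time_s: 5.25
ee_pos: [0.6208, 0.3374, 0.1323]
eef_rot: [-1.571, -0.121, 0.302]
force: [0.0, 0.7, -3.6]
grip_width: 0.018
```

```bash
python3 - <<'E'
from h import *
o=get_obs();print(o['force'],o['moment'],o['eef_rot'])
p,R=wipe(.072,0,.01);print(rel(p,R))
a=cv2.resize(camera('side')[220:300,200:306,::-1],(795,600),interpolation=cv2.INTER_CUBIC);cv2.imwrite('pics/w1.png',a)
E
```

```text
[ 0.01790346  0.69146004 -3.57673261] [-0.06903507  0.13287499 -0.04069228] [-1.57089457 -0.12074118  0.30192803]
[ 0.001 -0.001  0.001 -0.007  0.031 -0.004]
```

View pics/w1.png

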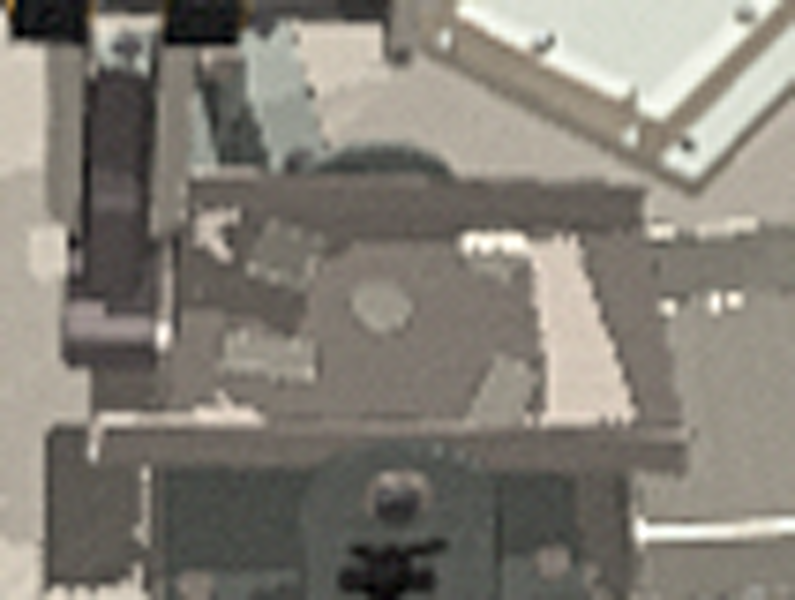

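```bash
python3 - <<'E'
from h import *
o=get_obs();T=Ro.from_euler('xyz',o['eef_rot']);A=T*tool(0).inv() # scraper rot
A=Ro.from_matrix(T.as_matrix()@np.array([[1,0,0],[0,0,1],[0,-1,0]]).T)
org=o['ee_pos']-A.apply([.002,0,.0367])
k=lambda X:((proj('side',X)-[200,220]+.5)*7.5).round(0).tolist()
print('block end',k(A.apply([(.016,.042,.03),(-.012,.042,.03),(.016,.042,.012),(-.012,.042,.012),(-.014,.044,.03),(-.014,.044,0)])+org))
C=np.load('c.npy')
for th in(C[3],.16):
  C[3]=th
  for W in(0,.003):print(th,W,'walls near top',k(chute(C,[.09,-.09],.05+W,.016)),'far top',k(chute(C,[.09,-.09],-.05-W,.016)),'farfloor',k(chute(C,[.09,-.09],-.05,0)))
E
```

```text
block end [[64.0, 334.0], [158.0, 336.0], [62.0, 373.0], [156.0, 375.0], [165.0, 341.0], [160.0, 406.0]]
0.1206518721921167 0 walls near top [[101.0, 408.0], [689.0, 419.0]] far top [[108.0, 167.0], [650.0, 183.0]] farfloor [[106.0, 201.0], [643.0, 216.0]]
0.1206518721921167 0.003 walls near top [[101.0, 416.0], [690.0, 427.0]] far top [[108.0, 160.0], [649.0, 176.0]] farfloor [[106.0, 201.0], [643.0, 216.0]]
0.16 0 walls near top [[104.0, 400.0], [689.0, 427.0]] far top [[110.0, 160.0], [650.0, 190.0]] farfloor [[107.0, 194.0], [641.0, 223.0]]
0.16 0.003 walls near top [[103.0, 408.0], [690.0, 434.0]] far top [[111.0, 153.0], [649.0, 184.0]] farfloor [[107.0, 194.0], [641.0, 223.0]]
```

The blade sits behind all the slugs, with its near end at about (165,345). It may be a few mm off towards the far wall, so I'll feel sideways gently, far side first.

Emit:
send_rows(series="0 0 0 0 0.2 -0.03 -1;0 0 0 0 0.4 -0.06 -1;0 0 0 0 0.5 -0.1 -1;0 0 0 0 0.5 -0.13 -1;0 0 0 0 0.5 -0.16 -1;0 0 0 0 0.5 -0.2 -1;0 0 0 0 0.5 -0.2 -1;0 0 0 0 0.5 -0.2 -1;0 0 0 0 0.5 -0.2 -1;0 0 0 0 0.5 -0.2 -1")

```text
time_s: 6.13
ee_pos: [0.6218, 0.3356, 0.1268]
eef_rot: [-1.571, -0.12, 0.302]
force: [-1.3, 0.5, -2.6]
grip_width: 0.0176
```

Emit:
send_rows(series="0 0 0 0 0 -0.05 -1;0 0 0 0 0 -0.1 -1;0 0 0 0 0 -0.15 -1;0 0 0 0 0 -0.2 -1;0 0 0 0 0 -0.25 -1;0 0 0 0 0 -0.3 -1;0 0 0 0 0 -0.3 -1;0 0 0 0 0 -0.3 -1;0 0 0 0 0 -0.3 -1;0 0 0 0 0 -0.3 -1")

```text
time_s: 6.97
ee_pos: [0.6223, 0.3341, 0.1271]
eef_rot: [-1.569, -0.121, 0.302]
force: [-2.1, 8.3, -1.7]
grip_width: 0.0179
```

Wall contact comes at about -4 mm, so the trough centre is near +2 mm. I'll centre there and lower.

Emit:
send_rows(series="0 0 0 0 0 0.2 -1;0 0 0 0 0 0.4 -1;0 0 0 0 0 0.6 -1;0 0 0 0 0 0.7 -1;0 0 0 0 0.1 0.7 -1;0 0 0 0 0.2 0.7 -1;0 0 0 0 0.3 0.7 -1;0 0 0 0 0.3 0.7 -1;0 0 0 0 0.3 0.7 -1;0 0 0 0 0.3 0.7 -1")

```text
time_s: 7.8
ee_pos: [0.621, 0.3394, 0.1238]
eef_rot: [-1.571, -0.12, 0.302]
force: [0.7, 0.2, -1.6]
grip_width: 0.0175
```

Emit:
send_rows(series="0 0 0 0 0.05 0 -1;0 0 0 0 0.1 0 -1;0 0 0 0 0.15 0 -1;0 0 0 0 0.2 0 -1;0 0 0 0 0.2 0 -1;0 0 0 0 0.2 0 -1;0 0 0 0 0.2 0 -1;0 0 0 0 0.2 0 -1;0 0 0 0 0.2 0 -1;0 0 0 0 0.2 0 -1")

```text
time_s: 8.63
ee_pos: [0.6212, 0.3396, 0.123]
eef_rot: [-1.571, -0.121, 0.302]
force: [-5.3, -2.9, 7.3]
grip_width: 0.0182
```

Emit:
send_rows(series="0 0 0 -0.1 -0.05 0 -1;0 0 0 -0.3 -0.05 0 -1;0 0 0 -0.5 -0.05 0 -1;0 0 0 -0.7 -0.05 0 -1;0 0 0 -0.9 -0.05 0 -1;0 0 0 -1.1 -0.05 0 -1;0 0 0 -1.3 -0.05 0 -1;0 0 0 -1.5 -0.05 0 -1;0 0 0 -1.6 -0.05 0 -1;0 0 0 -1.6 -0.05 0 -1")

```text
time_s: 9.47
ee_pos: [0.606, 0.3349, 0.1209]
eef_rot: [-1.571, -0.121, 0.302]
force: [0.8, 0.9, 6.0]
grip_width: 0.0177
```

```bash
cat >> h.py <<'E'
def edge():
    o=get_obs();A=Ro.from_matrix(Ro.from_euler('xyz',o['eef_rot']).as_matrix()@np.array([[1,0,0],[0,0,1],[0,-1,0]]).T)
    E=o['ee_pos']-A.apply(OFF);C=np.load('c.npy');d=Ro.from_euler('z',-C[2]).apply(E-[C[0],C[1],.075])
    c,s=np.cos(C[3]),np.sin(C[3]);F=np.array(o['force'])+[0,0,2.7];f=Ro.from_euler('Z',C[2]).inv().apply(F)
    f=np.array([f[0]*c+f[2]*s,f[1],-f[0]*s+f[2]*c])
    print('t',o['time_s'],'s,l,n mm',(np.array([d[0]*c+d[2]*s,d[1],-d[0]*s+d[2]*c])*1e3).round(1),'F',f.round(1),'M',np.round(o['moment'],2))
E
python3 -c "
from h import *
edge()"
```

```text
t 9.4667 s,l,n mm [55.9  2.1  0.8] F [2.1 0.6 8.5] M [-0.04 -0.3   0.  ]
```

Emit:
send_rows(series="0 0 0 -0.2 -0.02 0 -1;0 0 0 -0.4 -0.04 0 -1;0 0 0 -0.6 -0.04 0 -1;0 0 0 -0.8 -0.04 0 -1;0 0 0 -1.0 -0.04 0 -1;0 0 0 -1.2 -0.04 0 -1;0 0 0 -1.4 -0.04 0 -1;0 0 0 -1.6 -0.04 0 -1;0 0 0 -1.8 -0.04 0 -1;0 0 0 -2.0 -0.04 0 -1")

```text
time_s: 10.3
ee_pos: [0.5866, 0.3288, 0.1181]
eef_rot: [-1.571, -0.119, 0.302]
force: [1.2, 0.4, 0.5]
grip_width: 0.0179
```

```bash
python3 -c "
from h import *
edge()"
```

```text
t 10.3 s,l,n mm [35.4  2.   0.5] F [ 1.6 -0.   3. ] M [-0.01 -0.28  0.02]
```

Emit:
send_rows(series="0 0 0 -0.2 0.01 0 -1;0 0 0 -0.4 0.02 0 -1;0 0 0 -0.6 0.02 0 -1;0 0 0 -0.8 0.03 0 -1;0 0 0 -1.0 0.03 0 -1;0 0 0 -1.2 0.03 0 -1;0 0 0 -1.4 0.04 0 -1;0 0 0 -1.6 0.04 0 -1;0 0 0 -1.8 0.04 0 -1;0 0 0 -2.0 0.04 0 -1")

```text
time_s: 11.13
ee_pos: [0.5677, 0.3229, 0.1154]
eef_rot: [-1.571, -0.119, 0.302]
force: [0.4, 0.3, -0.2]
grip_width: 0.0179
```

```bash
python3 -c "
from h import *
edge()"
```

```text
t 11.1333 s,l,n mm [15.4  2.   0.2] F [0.7 0.2 2.4] M [-0.07 -0.1  -0.01]
```

Emit:
send_rows(series="0 0 0 -0.2 0.02 0 -1;0 0 0 -0.4 0.03 0 -1;0 0 0 -0.6 0.04 0 -1;0 0 0 -0.8 0.04 0 -1;0 0 0 -1.0 0.05 0 -1;0 0 0 -1.2 0.05 0 -1;0 0 0 -1.4 0.06 0 -1;0 0 0 -1.6 0.06 0 -1;0 0 0 -1.8 0.07 0 -1;0 0 0 -2.0 0.07 0 -1")

```text
time_s: 11.97
ee_pos: [0.5492, 0.3171, 0.1127]
eef_rot: [-1.571, -0.121, 0.302]
force: [2.4, 1.2, 3.5]
grip_width: 0.0177
```

```bash
python3 -c "
from h import *
edge()"
```

```text
t 11.9667 s,l,n mm [-4.1  2.  -0.2] F [3.3 0.4 5.8] M [ 0.03 -0.48  0.03]
```

Emit:
send_rows(series="0 0 0 -0.2 0.0 0 -1;0 0 0 -0.4 0.01 0 -1;0 0 0 -0.6 0.01 0 -1;0 0 0 -0.8 0.02 0 -1;0 0 0 -1.0 0.02 0 -1;0 0 0 -1.2 0.02 0 -1;0 0 0 -1.4 0.03 0 -1;0 0 0 -1.6 0.03 0 -1;0 0 0 -1.8 0.04 0 -1;0 0 0 -2.0 0.04 0 -1")

```text
time_s: 12.8
ee_pos: [0.5303, 0.3113, 0.11]
eef_rot: [-1.571, -0.121, 0.302]
force: [3.3, 1.3, 5.3]
grip_width: 0.0179
```

```bash
python3 -c "
from h import *
edge()"
```

```text
t 12.8 s,l,n mm [-24.1   2.1  -0.5] F [4.4 0.2 7.5] M [ 0.12 -0.71  0.01]
```

Emit:
send_rows(series="0 0 0 -0.2 0.0 0 -1;0 0 0 -0.4 0.0 0 -1;0 0 0 -0.6 0.0 0 -1;0 0 0 -0.8 0.01 0 -1;0 0 0 -1.0 0.01 0 -1;0 0 0 -1.2 0.01 0 -1;0 0 0 -1.4 0.01 0 -1;0 0 0 -1.6 0.02 0 -1;0 0 0 -1.8 0.02 0 -1;0 0 0 -2.0 0.02 0 -1")

```text
time_s: 13.63
ee_pos: [0.5113, 0.3053, 0.1073]
eef_rot: [-1.571, -0.12, 0.302]
force: [3.0, 0.2, 4.9]
grip_width: 0.0179
```

```bash
python3 -c "
from h import *
edge()
a=cv2.resize(camera('side')[215:305,215:335,::-1],(800,600),interpolation=cv2.INTER_CUBIC);cv2.imwrite('pics/w2.png',a)"
```

```text
t 13.6333 s,l,n mm [-44.2   2.   -0.8] F [ 3.8 -0.7  7.1] M [ 0.11 -0.7  -0.01]
```

View pics/w2.png

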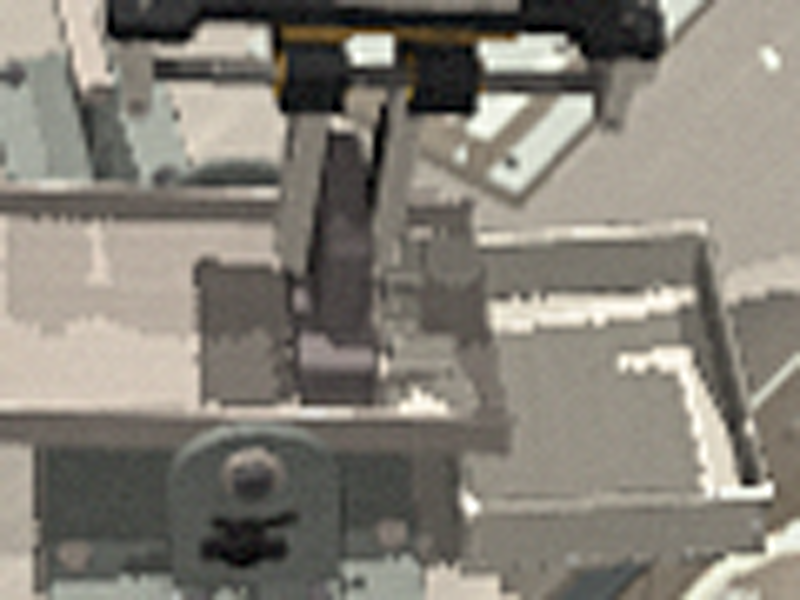

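The chute behind the blade is clean, and the slugs are gathered in front of it at crop x 385–480. I'll carry on to the lip.

Emit:
send_rows(series="0 0 0 -0.2 0.0 0 -1;0 0 0 -0.4 0.0 0 -1;0 0 0 -0.6 0.0 0 -1;0 0 0 -0.8 0.01 0 -1;0 0 0 -1.0 0.01 0 -1;0 0 0 -1.2 0.01 0 -1;0 0 0 -1.4 0.01 0 -1;0 0 0 -1.6 0.02 0 -1;0 0 0 -1.8 0.02 0 -1;0 0 0 -2.0 0.02 0 -1")

```text
time_s: 14.52
ee_pos: [0.4922, 0.2994, 0.1046]
eef_rot: [-1.571, -0.12, 0.302]
force: [2.7, 1.0, 5.1]
grip_width: 0.0174
```

```bash
python3 -c "
from h import *
edge()"
```

```text
t 14.5167 s,l,n mm [-64.3   2.   -1.1] F [3.8 0.1 7.4] M [ 0.07 -0.61  0.01]
```

Emit:
send_rows(series="0 0 0 -0.2 0.0 0 -1;0 0 0 -0.4 0.0 0 -1;0 0 0 -0.6 0.0 0 -1;0 0 0 -0.8 0.01 0 -1;0 0 0 -1.0 0.01 0 -1;0 0 0 -1.2 0.01 0 -1;0 0 0 -1.4 0.01 0 -1;0 0 0 -1.6 0.02 0 -1;0 0 0 -1.8 0.02 0 -1;0 0 0 -2.0 0.02 0 -1")

```text
time_s: 15.35
ee_pos: [0.4732, 0.2934, 0.1018]
eef_rot: [-1.571, -0.12, 0.302]
force: [2.1, 0.2, 2.7]
grip_width: 0.0183
```

```bash
python3 -c "
from h import *
edge()"
```

```text
t 15.35 s,l,n mm [-84.5   2.   -1.4] F [ 2.7 -0.5  5.1] M [-0.   -0.43  0.01]
```

Emit:
send_rows(series="0 0 0 -0.1 0.0 0 -1;0 0 0 -0.2 0.0 0 -1;0 0 0 -0.3 0.01 0 -1;0 0 0 -0.4 0.01 0 -1;0 0 0 -0.5 0.01 0 -1;0 0 0 -0.6 0.01 0 -1;0 0 0 -0.7 0.01 0 -1;0 0 0 -0.7 0.01 0 -1;0 0 0 -0.7 0.01 0 -1;0 0 0 -0.7 0.01 0 -1")

```text
time_s: 16.18
ee_pos: [0.4663, 0.2912, 0.1004]
eef_rot: [-1.571, -0.118, 0.302]
force: [0.3, 0.5, -3.2]
grip_width: 0.018
```

```bash
python3 -c "
from h import *
edge()
a=cv2.resize(camera('side')[225:300,260:360,::-1],(800,600),interpolation=cv2.INTER_CUBIC);cv2.imwrite('pics/w3.png',a)"
```

```text
t 16.1833 s,l,n mm [-91.9   1.9  -1.9] F [ 0.3  0.4 -0.5] M [-0.14  0.25  0.02]
```

View pics/w3.png

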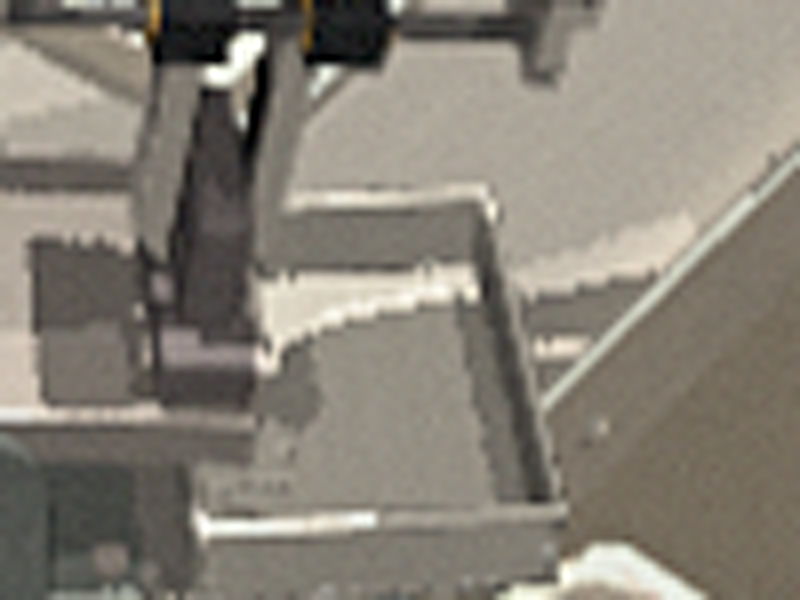

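The contact force went to zero at s = -92 mm, so the blade has passed the lip. I'll lift clear.

Emit:
send_rows(series="0 0 0 0 -0.5 0 -1;0 0 0 0 -2 0 -1;0 0 0 0 -4 0 -1;0 0 0 0 -6 0 -1;0 0 0 0 -8 0 -1;0 0 0 0 -9 0 -1;0 0 0 1 -9 0 -1;0 0 0 3 -9 0 -1;0 0 0 5 -9 0 -1;0 0 0 5 -9 0 -1")

```text
time_s: 17.07
ee_pos: [0.506, 0.3035, 0.1962]
eef_rot: [-1.571, -0.121, 0.301]
force: [0.3, -0.0, -3.9]
grip_width: 0.0175
```

```bash
python3 -c "
from h import *
R=tool(.502);print(rel([.6501,.1698,.16],R))
a=cv2.resize(camera('side')[215:305,215:335,::-1],(800,600),interpolation=cv2.INTER_CUBIC);cv2.imwrite('pics/w4.png',a)"
```

```text
[  0.141  -2.296   1.378   9.284   4.78  -17.04 ]
```

View pics/w4.png

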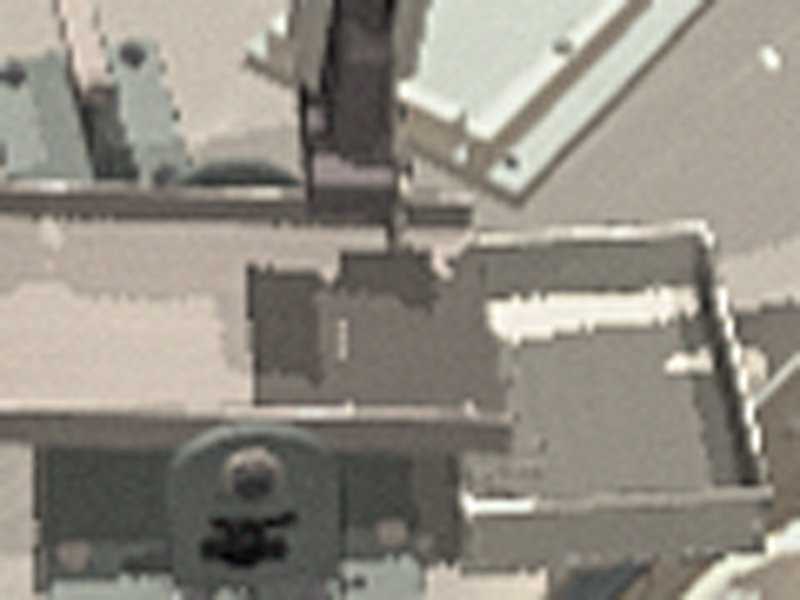

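The trough is empty. Next is the return to above the rest.

Emit:
send_rows(series="0 -0.3 0.2 1.2 0 -2 -1;0 -0.6 0.4 2.4 0.5 -4.4 -1;0 -1 0.6 3.6 1 -6.8 -1;0 -1.3 0.8 4.8 1.6 -9 -1;0 -1.7 1 6 2.3 -11.2 -1;0 -2 1.2 7.2 3 -13.4 -1;0.1 -2.2 1.3 8.4 3.9 -15.5 -1;0.14 -2.296 1.378 9.28 4.78 -17.04 -1;0.14 -2.296 1.378 9.28 4.78 -17.04 -1;0.14 -2.296 1.378 9.28 4.78 -17.04 -1")

```text
time_s: 17.95
ee_pos: [0.6476, 0.1688, 0.1588]
eef_rot: [-1.57, 0.003, 0.501]
force: [-0.4, 0.7, -2.9]
grip_width: 0.0178
```

Emit:
send_rows(series="0 0 0 0 0 0 -1;0 0 0 0 0 0 -1;0 0 0 0 0 0 -1;0 0 0 0 0 0 -1;0 0 0 0 0 0 -1;0 0 0 0 0 0 -1;0 0 0 0 0 0 -1;0 0 0 0 0 0 -1;0 0 0 0 0 0 -1;0 0 0 0 0 0 -1")

```text
time_s: 18.78
ee_pos: [0.6481, 0.1694, 0.16]
eef_rot: [-1.571, 0.001, 0.502]
force: [0.4, 0.2, -3.5]
grip_width: 0.0184
```

```bash
python3 -c "
from h import *
o=get_obs();print(o['moment'],o['force'])
R=tool(.502);print(rel([.6501,.1698,.0947],R))
a=camera('side')[165:245,185:285,::-1]
cv2.imwrite('pics/r1.png',cv2.resize(a,(750,600),interpolation=cv2.INTER_CUBIC))"
```

```text
[-0.06693212  0.00462451 -0.02970855] [ 0.4011998   0.17187565 -3.50667656]
[-0.000e+00  5.000e-03 -8.000e-03  2.010e-01  6.531e+00 -6.700e-02]
```

View pics/r1.png

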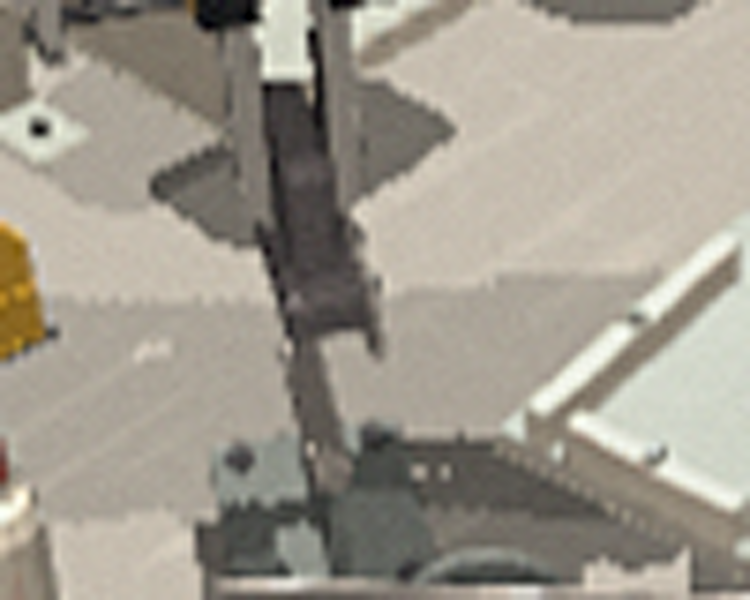

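Emit:
send_rows(series="0 0 0 0.1 1 -0.07 -1;0 0 0 0.2 2.5 -0.07 -1;0 0 0 0.2 4 -0.07 -1;0 0 0 0.2 5 -0.07 -1;0 0 0 0.2 5.6 -0.07 -1;0 0 0 0.2 6 -0.07 -1;0 0 0 0.2 6.2 -0.07 -1;0 0 0 0.2 6.35 -0.07 -1;0 0 0 0.2 6.4 -0.07 -1;0 0 0 0.2 6.4 -0.07 -1")

```text
time_s: 19.67
ee_pos: [0.6503, 0.1698, 0.0965]
eef_rot: [-1.571, -0.0, 0.503]
force: [0.4, -0.2, -3.2]
grip_width: 0.0177
```

Emit:
send_rows(series="0 0 0 0 0.02 0 -1;0 0 0 0 0.04 0 -1;0 0 0 0 0.06 0 -1;0 0 0 0 0.08 0 -1;0 0 0 0 0.1 0 -1;0 0 0 0 0.1 0 -1;0 0 0 0 0.1 0 -1;0 0 0 0 0.1 0 -1;0 0 0 0 0.1 0 -1;0 0 0 0 0.1 0 -1")

```text
time_s: 20.5
ee_pos: [0.6501, 0.1698, 0.095]
eef_rot: [-1.571, 0.001, 0.503]
force: [-0.9, 0.8, -3.0]
grip_width: 0.018
```

```bash
python3 -c "
from h import *
o=get_obs();print(o['moment'],o['force'])
R=tool(.502);print(rel([.6501,.1698,.0947],R))"
```

```text
[ 0.00564202  0.01308362 -0.03307499] [-0.88648596  0.79049925 -2.98521671]
[-0.001  0.006 -0.009  0.002  0.033  0.001]
```

Not in contact yet, so I'll lower another 0.6 mm.

Emit:
send_rows(series="0 0 0 0 0.01 0 -1;0 0 0 0 0.02 0 -1;0 0 0 0 0.03 0 -1;0 0 0 0 0.04 0 -1;0 0 0 0 0.05 0 -1;0 0 0 0 0.06 0 -1;0 0 0 0 0.06 0 -1;0 0 0 0 0.06 0 -1;0 0 0 0 0.06 0 -1;0 0 0 0 0.06 0 -1")

```text
time_s: 21.33
ee_pos: [0.6501, 0.1698, 0.0947]
eef_rot: [-1.571, 0.0, 0.503]
force: [-3.0, -0.2, 4.7]
grip_width: 0.0181
```

```bash
python3 -c "
from h import *
o=get_obs();print(o['moment'],o['force'],o['ee_pos'])"
```

```text
[-0.24028638  0.57236177 -0.11685554] [-3.02829649 -0.21426269  4.65337753] [0.65014402 0.16983983 0.09472556]
```

Emit:
send_rows(series="0 0 0 0 -0.02 0 -1;0 0 0 0 -0.04 0 -1;0 0 0 0 -0.04 0 -1;0 0 0 0 -0.04 0 -0.58;0 0 0 0 -0.04 0 -0.5;0 0 0 0 -0.04 0 -0.3;0 0 0 0 -0.04 0 0;0 0 0 0 -0.04 0 0.2;0 0 0 0 -0.04 0 0.2;0 0 0 0 -0.04 0 0.2")

```text
time_s: 22.17
ee_pos: [0.6501, 0.1698, 0.0948]
eef_rot: [-1.571, 0.001, 0.503]
force: [-0.8, -0.5, -0.2]
grip_width: 0.0535
```

Emit:
send_rows(series="0 0 0 0 0 0 0.2;0 0 0 0 0 0 0.2;0 0 0 0 0 0 0.2;0 0 0 0 -1 0 0.2;0 0 0 0 -3 0 0.2;0 0 0 0 -5 0 0.2;0 0 0 0 -8 0 0.2;0 0 0 0 -11 0 0.2;0 0 0 0 -12 0 0.2;0 0 0 0 -12 0 0.2")

```text
time_s: 23.0
ee_pos: [0.6511, 0.17, 0.2185]
eef_rot: [-1.572, -0.005, 0.503]
force: [-0.4, 0.7, -1.0]
grip_width: 0.0561
```

Emit:
send_rows(series="0 0 0 -19 0 48 0.2;0 0 0 -19 0 48 0.2;0 0 0 -19 0 48 0.2;0 0 0 -19 0 48 0.2;0 0 0 -19 0 48 0.2;0 0 0 -19 0 48 0.2;0 0 0 -19 0 48 0.2;0 0 0 -19 0 48 0.2;0 0 0 -19 0 48 0.2;0 0 0 -19 0 48 0.2")

```text
time_s: 23.83
ee_pos: [0.327, 0.436, 0.2135]
eef_rot: [-1.571, 0.003, 0.502]
force: [1.0, 0.9, 1.0]
grip_width: 0.0567
```

Emit:
send_rows(series="0 0 0 -4 0 10 0.2;0 0 0 -4 0 10 0.2;0 0 0 -4 0 10 0.2;0 0 0 -4 0 10 0.2;0 0 0 -4 0 10 0.2;0 0 0 -4 0 10 0.2;0 0 0 -4 0 10 0.2;0 0 0 -4 0 10 0.2;0 0 0 -4 0 10 0.2;0 0 0 -4 0 10 0.2")

```text
time_s: 24.67
ee_pos: [0.2465, 0.5035, 0.215]
eef_rot: [-1.571, 0.001, 0.502]
force: [0.4, -0.0, 0.1]
grip_width: 0.0562
```

```bash
python3 -c "
from h import *
a=camera('side')[185:300,195:335,::-1];b=camera('top')[140:255,150:270,::-1]
cv2.imwrite('pics/f1.png',np.hstack([cv2.resize(a,(420,345),interpolation=cv2.INTER_CUBIC),cv2.resize(b,(360,345),interpolation=cv2.INTER_CUBIC)]))"
```

```text
(no output)
```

View pics/f1.png

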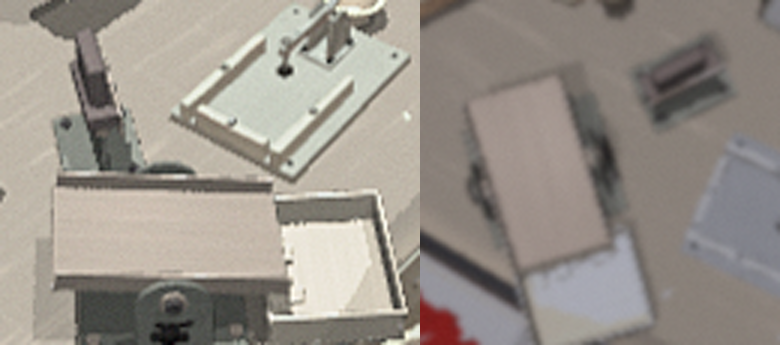

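```bash
python3 -c "
from h import *
for n,r in(('side',(slice(190,240),slice(205,250))),('top',(slice(145,185),slice(220,260)))):
    a=cv2.imread(f'pics/{n}0.png').astype(np.float32).mean(2)[r];b=camera(n).astype(np.float32).mean(2)[r]
    print(n,cv2.phaseCorrelate(a,b),np.abs(a-b).mean())
for n,r in(('side',(slice(250,305),slice(300,335))),):
    a=cv2.imread(f'pics/{n}0.png').astype(np.float32).mean(2)[r];b=camera(n).astype(np.float32).mean(2)[r];print('pan',cv2.phaseCorrelate(a,b))
b=camera('top')[215:255,180:235,::-1];a=camera('side')[235:295,275:335,::-1]
cv2.imwrite('pics/f2.png',np.hstack([cv2.resize(a,(400,400),interpolation=cv2.INTER_CUBIC),cv2.resize(b,(400,400),interpolation=cv2.INTER_CUBIC)]))"
```

```text
side ((0.6542323583270431, -0.0056214098143279045), 1.017442570792304) 11.977333
top ((0.29459644634620474, 0.13502396069436884), 0.9025263565778733) 2.5339587
pan ((0.008910963395575067, -0.043670435164372634), 0.9869875263284754)
```

View pics/f2.png

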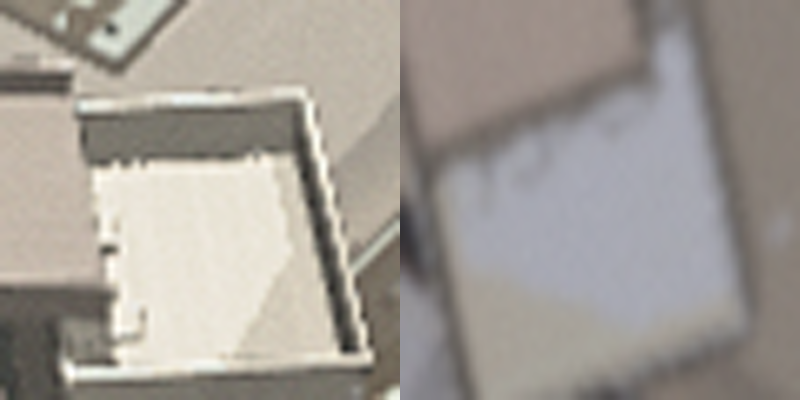

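```bash
python3 -c "
from station import *
print(hand_in())"
```

```text
the job is handed in; nothing more can be done
None
```

I wiped the chute clean into the pan, put the scraper back on its rest bar and handed the job in. The clock read about 25 s of the 58 s allowed.

- **Wipe:** The blade was set down at s ≈ +72 mm (distance along the floor from the pivot, uphill positive), above all five slugs. It stayed on the floor down to the lip. The force at the end of each move was about 2.5–10 N, and it dropped to zero at s ≈ -92 mm as the blade passed the lip. The floor slope came out at about 0.14 rad.
- **Wall contact:** Before wiping I felt sideways for the trough's centre, and the blade touched the far wall once at about 8 N.
- **Slugs:** The last pictures show the trough empty. Slug outlines are visible in the pan beside and under the lip, but the lip hides part of the pan, so I could not count all five.
- **Pan:** It did not shift between the first and last side pictures (under 0.05 px).
- **Scraper:** It touched down on the bar at the same TCP height as when I gripped it (0.0947 m). It stands within about 1.5 mm of where it was. That is a shift of 0.65 px in the side view and 0.3 px in the top view, so the two disagree slightly.
- **Other checks:** I did not measure the bottle, jar and counter again, and the arm never went near them. I viewed 15 pictures against the budget of 10.

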